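# Put the right lid back on each storage pot

### The job

The storage pots have been washed and dried on the worktop. Put each wooden lid back on the pot it fits, set down (not dropped) so that its plug is in the mouth and it lies flat on the rim all round, and leave the pots standing where they are. The smallest round lid fits none of the pots: leave it where it lies.

Things in the scene. Friction and masses are not known exactly. Their poses are not given: they have to be found in the camera images.
- big_round_lid: the largest round lid, plain pale wood, diameter 112 mm. Origin: centre under its plug, z up. Plug 12 mm deep, tapering (10 mm in from the lid's edge at its top, 16 mm at its bottom); slab of full size 12 to 21 mm above the origin; in the middle a round knob 25 mm across, 21 to 47 mm above the origin. Fits only the big round pot
- small_round_lid: the middle-sized round lid, plain pale wood, diameter 82 mm. Origin: centre under its plug, z up. Plug 12 mm deep, tapering (10 mm in from the lid's edge at its top, 16 mm at its bottom); slab of full size 12 to 21 mm above the origin; in the middle a round knob 25 mm across, 21 to 47 mm above the origin. Fits only the small round pot
- square_lid: square lid, plain pale wood, 94 x 94 (corners rounded, 20) mm. Origin: centre under its plug, z up. Plug 12 mm deep, tapering (10 mm in from the lid's edge at its top, 16 mm at its bottom); slab of full size 12 to 21 mm above the origin; in the middle a grip bar 16 mm wide, 56 mm long (along x), 21 to 47 mm above the origin. Fits only the square pot, in any quarter turn
- oblong_lid: oblong lid, plain pale wood, 130 (x) x 84 (y) (corners rounded, 20) mm. Origin: centre under its plug, z up. Plug 12 mm deep, tapering (10 mm in from the lid's edge at its top, 16 mm at its bottom); slab of full size 12 to 21 mm above the origin; in the middle a grip bar 16 mm wide, 56 mm long (along x), 21 to 47 mm above the origin. Fits only the oblong pot, either way round
- spare_lid: the smallest round lid, plain pale wood, diameter 60 mm. Origin: centre under its plug, z up. Plug 12 mm deep, tapering (10 mm in from the lid's edge at its top, 16 mm at its bottom); slab of full size 12 to 21 mm above the origin; in the middle a round knob 25 mm across, 21 to 47 mm above the origin. Fits none of the pots; stays where it lies
- big_round_pot: the larger round open pot, white stoneware with a tan foot, diameter 112 mm outside, 78 mm tall, wall 7 mm, loose. Origin: centre of its underside, z up, x and y along its sides. Its lid drops in with about 3 mm of play all round until the slab lies on the rim, the lid's origin 66 mm above the pot's
- small_round_pot: the smaller round open pot, white stoneware with a tan foot, diameter 82 mm outside, 60 mm tall, wall 7 mm, loose. Origin: centre of its underside, z up, x and y along its sides. Its lid drops in with about 3 mm of play all round until the slab lies on the rim, the lid's origin 48 mm above the pot's
- square_pot: square open pot, white stoneware with a tan foot, 94 x 94 mm outside, 70 mm tall, wall 7 mm, loose. Origin: centre of its underside, z up, x and y along its sides. Its lid drops in with about 3 mm of play all round until the slab lies on the rim, the lid's origin 58 mm above the pot's
- oblong_pot: oblong open pot, white stoneware with a tan foot, 130 (x) x 84 (y) mm outside, 54 mm tall, wall 7 mm, loose. Origin: centre of its underside, z up, x and y along its sides. Its lid drops in with about 3 mm of play all round until the slab lies on the rim, the lid's origin 42 mm above the pot's
Things that resemble listed ones, but are neither listed nor needed, are in the scene too. What is shaped like the big_round_lid but pink is not meant.

How it is judged (in metres and radians):
At the end, for the whole second after the job is handed in: Each of the four lids sits on its own pot: centred within 8 mm, seated on the rim within 3 mm in height, level within about 3 degrees, released and at rest; every pot stands upright within 40 mm of where it was; the smallest round lid still lies within 30 mm of where it was (horizontal distance between big_round_lid and big_round_pot below 0.008 m and z of big_round_lid in the frame of big_round_pot between 0.063 and 0.069 m and angle between each of big_round_lid, small_round_lid, square_lid, oblong_lid's own z axis and vertical below 0.06 rad and angle between each of big_round_pot, small_round_pot, square_pot, oblong_pot's own z axis and vertical below 0.05 rad and distance of each of big_round_pot, small_round_pot, square_pot, oblong_pot from where it was at the start of the episode below 0.04 m and linear speed of each of big_round_lid, big_round_pot, small_round_lid, small_round_pot, square_lid, square_pot, oblong_lid, oblong_pot, spare_lid below 0.02 m/s and contact force between the fingers and big_round_lid below 0.1 N and horizontal distance between small_round_lid and small_round_pot below 0.008 m and z of small_round_lid in the frame of small_round_pot between 0.045 and 0.051 m and contact force between the fingers and small_round_lid below 0.1 N and horizontal distance between square_lid and square_pot below 0.008 m and z of square_lid in the frame of square_pot between 0.055 and 0.061 m and contact force between the fingers and square_lid below 0.1 N and horizontal distance between oblong_lid and oblong_pot below 0.008 m and z of oblong_lid in the frame of oblong_pot between 0.039 and 0.045 m and contact force between the fingers and oblong_lid below 0.1 N and distance of spare_lid from where it was at the start of the episode below 0.03 m and angle between spare_lid's own z axis and vertical below 0.1 rad); the robot touches nothing.
It fails at once if a lid is dropped: it falls freely by more than about 30 mm ((linear speed of big_round_lid above 0.8 m/s and contact force between the fingers and big_round_lid below 0.05 N) or (linear speed of small_round_lid above 0.8 m/s and contact force between the fingers and small_round_lid below 0.05 N) or (linear speed of square_lid above 0.8 m/s and contact force between the fingers and square_lid below 0.05 N) or (linear speed of oblong_lid above 0.8 m/s and contact force between the fingers and oblong_lid below 0.05 N)).
It fails at once if a pot is tipped by more than 30 degrees (angle between any of big_round_pot, small_round_pot, square_pot, oblong_pot's own z axis and vertical above 0.52 rad).
It also fails if it takes over 106 s, if anything falls off the work surface, if the arm or the gripper's body presses on something with over 40 N, if the wrist force passes 120 N, or if a joint passes its speed limit or range.

### The arm

A 6-joint arm with a two-finger parallel gripper is mounted at the origin on a cart in front of the work surface, level with it; the furniture and walls round the work are solid. World frame = base frame: x ahead of the robot, y to its left, z up, the work surface at z = 0. Lengths are in m, angles in degrees, forces in N, time in s.
With the tool pointing down it reaches from about 0.35 to 0.875 m from the base axis. Payload 4.2 kg.
Tool frame: the origin (TCP) lies between the finger pads; the fingertips stand 17 mm ahead of it and the grasp point (between the pads) lies 2 mm behind it; z points along the fingers, y is the line along which they close (so a half turn about z gives the same grasp; the last joint's range is limited). The gripper opens to 87 mm and grips with 3 to 60 N. Pads are 19 mm wide; open, the fingers measure 117 mm over their backs; the gripper's body (75 mm by 190 mm) begins 51 mm behind the grasp point.
Start: joints at [-59.553, 22.042, 0.453, 0, -68.411, -14.817], TCP at [0.168, -0.602, 0.24] pointing down, gripper open.
Joint ranges: [-179.83, 179.83], [-69.29, 118.12], [-61.27, 80.66], [-181.25, 117.63], [-171.15, -9.14], [-177.46, 177.46]. Speed limits (degrees/s): [159.86, 159.86, 180, 180, 180, 180].

### API

Orientations are given as a 3x3 rotation matrix whose columns are the frame's x, y, z axes.
In Python, from station import r gives the robot as it stands.
- The arm moves only by the tool servo_tool, never from a script. Its argument "targets" is a list of rows, each a list of 5 numbers: the shift along the world's x, y, z in units of 30 mm (1.0 is 30 mm), then the turn about the world's z in rad, then the finger opening in mm, from 0 to 87. In form: [[x, y, z, turn, gripper], ...]. A call has exactly 5 rows; each row is the pose to reach, as a shift and turn from the pose commanded when the call began; what a row does not reach only later rows make up. A row lasts 1/12 s, in which the tool goes at most 41.7 mm and 7.16 degrees, less where a joint would pass 70% of its speed; a pose out of reach is approached as far as the arm can. A call with a gripper value outside its range is refused whole. The fingers move at their own pace and stop on an object; the grip force is fixed at half the most. Time passes only in rows, so rows that repeat a pose let the fingers close, or fill a call up. It gives the time, the measured TCP pose, the force, the opening and the grip force at its end, in the units of the state.
- r.sense(): the state, without advancing time (a new reading comes with each control period).
- r.capture(name): name is "scene" or "top" or "wrist"; returns a dict with "pixels" (400x640x3 uint8, red, green, blue), "fx", "fy", "cx", "cy" (pixels), "world_from_camera" (4x4, takes a point from camera to world coordinates). Camera axes: x right, y down, z forward; pixel columns grow to the right and rows downward; lengths in m; the calibration is good to about 2 mm. The wrist camera is an equidistant fisheye: a pixel r from the principal point sees the ray r / f radians off the axis. A picture is of the moment at which its call begins. There is no depth.
- r.finish_job(): hands the job in; it is judged then, once.
The state is a dict: "time_s": time; "joints": joint angles; "joint_velocities": joint speeds; "effort": joint torques, N m; "tcp_pos": TCP position; "ee_rot": TCP orientation; "wrist_force": force on the tool from outside, world axes, zero at the start; "moment": the same for the moment, N m; "gripper_width": opening from 0.0 (shut) to 1.0 (fully open); "gripper_force": force on a finger pad.
Only numpy, scipy, OpenCV 4.12 (cv2) and the standard library are available. Lean on these libraries where they do the work, as an engineer would, in place of code of your own. Each camera call takes 0.05 s, during which the arm holds its last target. There are 200 camera calls.

## Working session

There is one attempt and no reset: what is moved stays moved. The work goes in short steps, Python scripts to look and compute and a tool call to move; the robot and the scene stay as the last step left them, time stands still between calls to the robot, and variables do not carry over. Pictures are saved under pics/ and viewed, at most 14 in all, crops included, and the job is handed in when it is done.

Besides the shell and the picture viewer there is one more tool, called after "Request:" by a JSON object that holds its "fn" and its "kwargs". servo_tool: Moves the arm, as the interface text tells. Its arguments: {"type":"object","properties":{"targets":{"type":"array","items":{"type":"array","items":{"type":"number"}}}},"required":["targets"]}

```bash
mkdir -p pics; python3 - <<'E'
from station import r
import cv2,numpy as np
print(r.sense())
for n in("scene","top"):
    c=r.capture(n);cv2.imwrite(f"pics/{n}0.png",c["pixels"][:,:,::-1]);np.savez(f"{n}0.npz",**c)
    print(n,c["fx"],c["fy"],c["cx"],c["cy"],np.round(c["world_from_camera"],4).tolist())
E
```

```text
{'time_s': 0.0, 'joints': array([-5.95523110e+01,  2.20902051e+01,  3.79595701e-01, -2.97037970e-02,
       -6.84093433e+01, -1.48168671e+01]), 'joint_velocities': array([-0.07280857, -0.10103763,  0.02940827,  0.07767566,  0.03555477,
        0.05365493]), 'effort': array([ 3.82644548e-04, -3.90662420e+01,  1.87406248e+01,  4.21982288e+00,
        1.09453057e-02, -2.03819441e-04]), 'tcp_pos': array([ 0.16827483, -0.60133787,  0.2384623 ]), 'ee_rot': array([[-9.63069260e-01, -2.69253012e-01, -6.45319898e-04],
       [-2.69253776e-01,  9.63067083e-01,  2.04909016e-03],
       [ 6.97626549e-05,  2.14717056e-03, -9.99997692e-01]]), 'wrist_force': array([0.57424507, 0.02124807, 0.51237808]), 'moment': array([ 0.00739283, -0.02841996, -0.02395505]), 'gripper_force': 0.0, 'gripper_width': 1.0032279519318352}
scene 441.1243062699599 441.1243062699599 315.1767920002482 194.15936509269653 [[-0.6201, -0.4892, 0.6133, -0.162], [-0.7844, 0.3715, -0.4968, 0.5407], [0.0152, -0.7891, -0.6141, 0.6867], [0.0, 0.0, 0.0, 1.0]]
top 399.1049702284012 399.1049702284012 315.51502761983033 196.09779718538493 [[0.0278, -0.9937, 0.1086, 0.3721], [-0.9991, -0.031, -0.0276, 0.0197], [0.0307, -0.1077, -0.9937, 1.1206], [0.0, 0.0, 0.0, 1.0]]
```

View pics/top0.png

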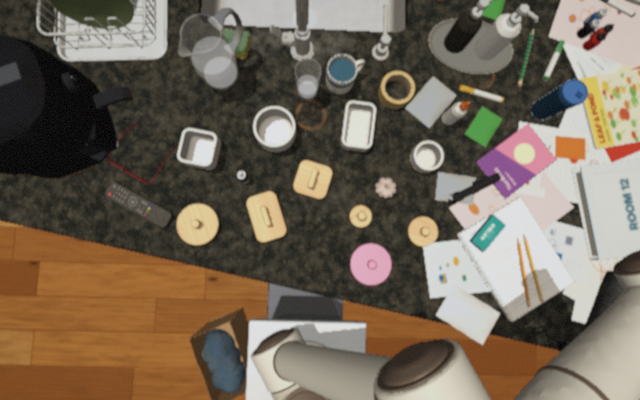

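View pics/scene0.png

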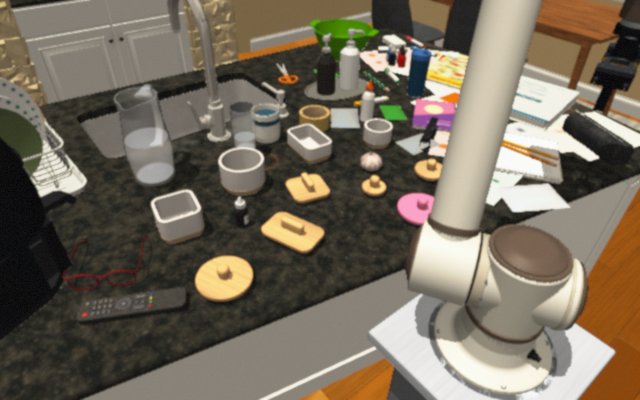

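The top view shows these lids: big round (197,224), oblong (267,217), square (313,179), spare (361,216), small round (423,231) and the pink decoy (371,264). The pots are square (200,148), big round (274,129), oblong (359,125) and small round (428,156). The scene view agrees with this.

```bash
python3 - <<'E'
import cv2,numpy as np
im=cv2.imread("pics/top0.png")
cr=[cv2.resize(im[y-33:y+33,x-33:x+33],(264,264),interpolation=cv2.INTER_NEAREST) for x,y in((200,148),(274,129),(359,125),(428,156),(423,231),(197,224))]
cv2.imwrite("pics/pots.png",np.vstack([np.hstack(cr[:3]),np.hstack(cr[3:])]))
h=cv2.cvtColor(im,cv2.COLOR_BGR2HSV)
for p in((197,210),(267,205),(300,180),(361,210),(412,231),(274,130),(200,148),(200,165),(255,129),(441,156)): print(p,h[p[1],p[0]])
E
```

```text
(197, 210) [ 22  79 222]
(267, 205) [ 19  92 222]
(300, 180) [ 20  85 223]
(361, 210) [ 19  94 215]
(412, 231) [ 18  94 222]
(274, 130) [105   2 225]
(200, 148) [105   2 225]
(200, 165) [ 24  14 183]
(255, 129) [ 19  14 203]
(441, 156) [ 25   8 195]
```

View pics/pots.png

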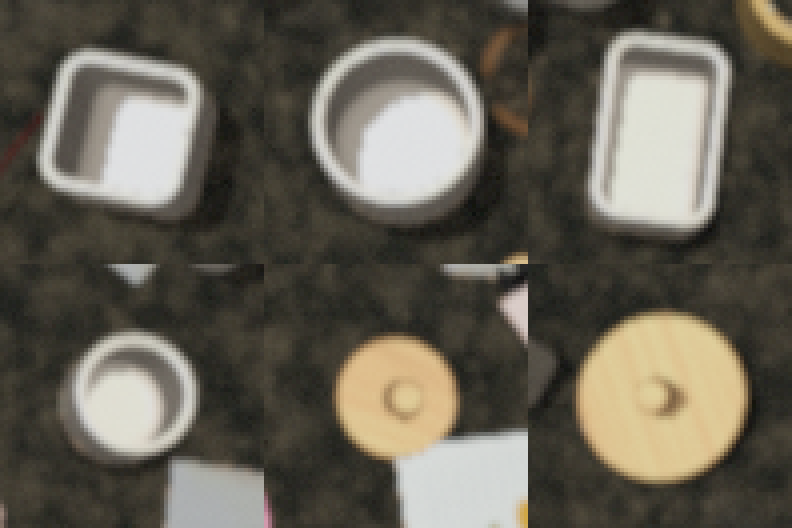

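The crops show bright rims clearly separated from the darker walls, and the lids are clean blobs. I'll measure both by mask.

```bash
cat >h.py <<'E'
import cv2,numpy as np
def plane(c,uv,z):
    uv=np.asarray(uv,float).reshape(-1,2);T=c["world_from_camera"]
    d=np.c_[(uv[:,0]-c["cx"])/c["fx"],(uv[:,1]-c["cy"])/c["fy"],np.ones(len(uv))]@T[:3,:3].T
    return (T[:3,3]+d*((z-T[2,3])/d[:,2])[:,None])[:,:2]
def measure(c,uv,z,kind,S=4,w=34):
    u,v=uv;u0,v0=u-w,v-w
    im=cv2.resize(c["pixels"][v0:v+w,u0:u+w],None,fx=S,fy=S,interpolation=cv2.INTER_CUBIC)
    h=cv2.cvtColor(im,cv2.COLOR_RGB2HSV)
    m=(h[...,1]>45)&(h[...,0]<32)&(h[...,2]>125) if kind=="lid" else (h[...,2]>177)&(h[...,1]<45)
    cs,_=cv2.findContours(m.astype(np.uint8),cv2.RETR_EXTERNAL,cv2.CHAIN_APPROX_NONE)
    q=[k for k in cs if cv2.pointPolygonTest(k,(w*S,w*S),False)>=0] or [max(cs,key=cv2.contourArea)]
    k=cv2.convexHull(max(q,key=cv2.contourArea)).reshape(-1,2)
    P=plane(c,(k+.5)/S-.5+np.array([u0,v0]),z)
    (x,y),(a,b),t=cv2.minAreaRect((P*1e3).astype(np.float32))
    if a<b:a,b,t=b,a,t+90
    return x,y,a,b,(t+90)%180-90   # mm, long side's direction
THINGS=[("big_lid",(197,224),.021,"lid"),("obl_lid",(267,217),.021,"lid"),("sq_lid",(313,179),.021,"lid"),("spare",(361,216),.021,"lid"),("small_lid",(423,231),.021,"lid"),
("sq_pot",(200,148),.07,"pot"),("big_pot",(274,129),.078,"pot"),("obl_pot",(359,125),.054,"pot"),("small_pot",(428,156),.06,"pot")]
E
python3 - <<'E'
from h import *
c=dict(np.load("top0.npz"))
for n,uv,z,k in THINGS: 
    m=measure(c,uv,z,k); print(n,np.round(m,1), round(np.hypot(m[0],m[1])))
# knobs/bars on top face z=.047
for n,uv in(("big",(194,224)),("small",(423,231)),("sqA",(313,179)),("obl",(267,217))):print(n,plane(c,uv,.047)*1e3)
E
```

```text
big_lid [406.3 310.5 115.8 114.9   3.1] 511
obl_lid [432.7 124.2 134.8  87.9  19.4] 450
sq_lid [540.4  -0.7  99.1  98.3 -15.4] 540
spare [ 441.2 -136.2   63.9   63.6  -25.8] 462
small_lid [ 405.4 -309.7   85.5   82.8  -62.7] 510
sq_pot [609.5 310.6  94.1  93.9  -9.4] 684
big_pot [670.4 107.4 111.2 110.2 -87.8] 679
obl_pot [ 691.9 -122.6  130.1   84.8   -5.6] 703
small_pot [ 610.5 -314.6   81.2   81.1  -44.2] 687
big [[404.65196226 311.2716634 ]]
small [[ 403.59456398 -303.39938617]]
sqA [[535.95686493  -1.96881167]]
obl [[428.9999981  118.42953309]]
```

The sizes match: pots to within 1 mm, lids about 3 mm large. I'll start with the small lid at (405,-310).

Request:
{"fn": "servo_tool", "kwargs": {"targets": [[0.79,0.97,0,-0.06,87],[1.58,1.95,0,-0.12,87],[2.37,2.92,0,-0.18,87],[3.16,3.9,0,-0.24,87],[3.95,4.87,0,-0.27,87]]}}

```text
time_s: 0.52
tcp_pos: [0.2874, -0.4541, 0.2391]
ee_rot: [[-1.0, 0.0, -0.001], [0.0, 1.0, 0.001], [0.001, 0.001, -1.0]]
wrist_force: [0.6, -0.1, 0.3]
gripper_width: 0.998
gripper_force: 0.0
```

Request:
{"fn": "servo_tool", "kwargs": {"targets": [[0.79,0.97,-0.6,0,87],[1.58,1.95,-1.4,0,87],[2.37,2.92,-2.2,0,87],[3.16,3.9,-3,0,87],[3.95,4.87,-3.4,0,87]]}}

```text
time_s: 0.93
tcp_pos: [0.4009, -0.3124, 0.1376]
ee_rot: [[-1.0, -0.002, -0.003], [-0.002, 1.0, 0.002], [0.003, 0.002, -1.0]]
wrist_force: [1.0, -0.4, 0.2]
gripper_width: 0.997
gripper_force: 0.0
```

Request:
{"fn": "servo_tool", "kwargs": {"targets": [[0,0,0,0,87],[0,0,0,0,87],[0,0,0,0,87],[0,0,0,0,87],[0,0,0,0,87]]}}

```text
time_s: 1.35
tcp_pos: [0.4011, -0.3154, 0.1404]
ee_rot: [[-1.0, -0.001, 0.001], [-0.001, 1.0, -0.0], [-0.001, -0.0, -1.0]]
wrist_force: [-0.1, -0.2, -0.2]
gripper_width: 1.0
gripper_force: 0.0
```

```bash
python3 - <<'E'
from station import r
import cv2
c=r.capture("wrist");cv2.imwrite("pics/w1.png",c["pixels"][:,:,::-1])
s=r.sense();print(s["tcp_pos"],s["ee_rot"],s["gripper_width"])
E
```

```text
[ 0.40109607 -0.3153859   0.1403769 ] [[-9.99999136e-01 -7.52926029e-04  1.07791659e-03]
 [-7.53361556e-04  9.99999635e-01 -4.03695827e-04]
 [-1.07761224e-03 -4.04507539e-04 -9.99999338e-01]] 0.9978112515003857
```

View pics/w1.png

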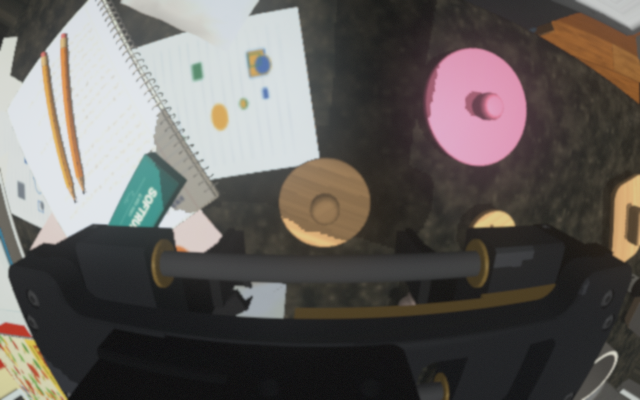

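The wrist picture shows the small lid with its slab centred near (325,202) and the knob top near (325,207), between the open fingers. I'll cross-check its position from this view.

```bash
cat >>h.py <<'E'
def fish(c,uv,z):
    uv=np.asarray(uv,float).reshape(-1,2)-[c["cx"],c["cy"]];T=c["world_from_camera"]
    r=np.hypot(*uv.T);t=r/c["fx"]
    d=np.c_[uv/r[:,None]*np.sin(t)[:,None],np.cos(t)]@T[:3,:3].T
    return (T[:3,3]+d*((z-T[2,3])/d[:,2])[:,None])[:,:2]
E
python3 - <<'E'
from h import *
from station import r
c=r.capture("wrist");im=c["pixels"]
print(np.round(fish(c,[(279,203),(370,203),(325,158),(325,247)],.021)*1e3,1), np.round(fish(c,(325,207),.047)*1e3,1))
E
```

```text
[[ 402.  -352. ]
 [ 402.  -270.5]
 [ 361.8 -311. ]
 [ 444.4 -310.6]] [[ 398.3 -311.3]]
```

The two views agree to about 2 mm, so I'm using (404,-310.5). Next I descend to z = 41 mm, close and lift.

Request:
{"fn": "servo_tool", "kwargs": {"targets": [[0.1,0.16,-0.8,0,60],[0.1,0.16,-1.6,0,60],[0.1,0.16,-2.4,0,60],[0.1,0.16,-3.0,0,60],[0.1,0.16,-3.31,0,60]]}}

```text
time_s: 1.87
tcp_pos: [0.403, -0.3097, 0.0387]
ee_rot: [[-1.0, -0.001, -0.003], [-0.001, 1.0, 0.001], [0.003, 0.001, -1.0]]
wrist_force: [-0.5, -0.6, -0.0]
gripper_width: 0.729
gripper_force: 0.0
```

Request:
{"fn": "servo_tool", "kwargs": {"targets": [[0,0,0,0,60],[0,0,0,0,40],[0,0,0,0,15],[0,0,0,0,15],[0,0,0,0,15]]}}

```text
time_s: 2.28
tcp_pos: [0.4048, -0.3098, 0.0411]
ee_rot: [[-1.0, -0.003, 0.001], [-0.003, 1.0, -0.0], [-0.001, -0.0, -1.0]]
wrist_force: [-0.0, 0.1, -0.6]
gripper_width: 0.472
gripper_force: 0.0
```

Request:
{"fn": "servo_tool", "kwargs": {"targets": [[0,0,0,0,15],[0,0,0,0,15],[0,0,0,0,15],[0,0,0.2,0,15],[0,0,0.5,0,15]]}}

```text
time_s: 2.7
tcp_pos: [0.4038, -0.3093, 0.0552]
ee_rot: [[-1.0, -0.003, -0.002], [-0.003, 1.0, 0.001], [0.002, 0.001, -1.0]]
wrist_force: [-1.1, 0.5, -1.4]
gripper_width: 0.275
gripper_force: 30.0
```

Request:
{"fn": "servo_tool", "kwargs": {"targets": [[0,0,0.7,0,15],[0.3,0,1.5,0,15],[0.9,0,2.4,0,15],[1.7,0,3.1,0,15],[2.6,0,3.5,0,15]]}}

```text
time_s: 3.12
tcp_pos: [0.4838, -0.3101, 0.165]
ee_rot: [[-1.0, -0.003, 0.005], [-0.003, 1.0, -0.002], [-0.005, -0.002, -1.0]]
wrist_force: [0.5, -0.6, -0.6]
gripper_width: 0.281
gripper_force: 30.0
```

Request:
{"fn": "servo_tool", "kwargs": {"targets": [[1.0,0,0,0,15],[2.0,0,0,0,15],[3.0,-0.1,0,0,15],[3.8,-0.15,0,0,15],[4.2,-0.15,0,0,15]]}}

```text
time_s: 3.53
tcp_pos: [0.6112, -0.3141, 0.1608]
ee_rot: [[-1.0, -0.004, 0.001], [-0.004, 1.0, -0.001], [-0.001, -0.001, -1.0]]
wrist_force: [0.1, 0.1, -0.3]
gripper_width: 0.278
gripper_force: 30.0
```

Request:
{"fn": "servo_tool", "kwargs": {"targets": [[0,0,0,0,15],[0,0,0,0,15],[0,0,0,0,15],[0,0,0,0,15],[0,0,0,0,15]]}}

```text
time_s: 3.95
tcp_pos: [0.6077, -0.3142, 0.1612]
ee_rot: [[-1.0, -0.002, 0.0], [-0.002, 1.0, -0.0], [-0.0, -0.0, -1.0]]
wrist_force: [-0.9, 0.5, -1.0]
gripper_width: 0.282
gripper_force: 30.0
```

```bash
python3 - <<'E'
from station import r
import cv2
c=r.capture("wrist");cv2.imwrite("pics/w2.png",c["pixels"][:,:,::-1])
c=r.capture("top");cv2.imwrite("pics/t2.png",c["pixels"][:,:,::-1])
s=r.sense();print(s["tcp_pos"],s["wrist_force"],s["moment"],s["gripper_width"])
E
```

```text
[ 0.60798771 -0.31422238  0.16108668] [ 0.00781302 -0.00774363 -0.31555376] [-0.02560237 -0.08117727 -0.04433778] 0.27839507077473646
```

View pics/w2.png

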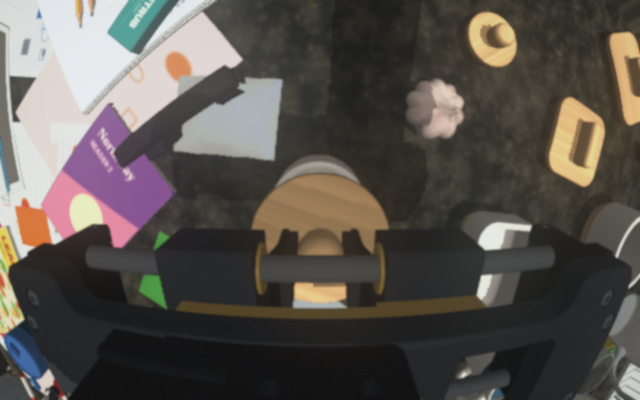

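The lid is held level at u≈320, with the pot rim peeking out just behind it at u≈316. It's roughly centred, so I'm lowering.

Request:
{"fn": "servo_tool", "kwargs": {"targets": [[0.07,0,-0.6,0,15],[0.07,0,-1.2,0,15],[0.07,0,-1.6,0,15],[0.07,0,-1.9,0,15],[0.07,0,-2.1,0,15]]}}

```text
time_s: 4.47
tcp_pos: [0.6101, -0.3141, 0.0963]
ee_rot: [[-1.0, -0.003, -0.002], [-0.003, 1.0, 0.0], [0.002, 0.0, -1.0]]
wrist_force: [0.1, -0.8, -2.4]
gripper_width: 0.28
gripper_force: 30.0
```

Request:
{"fn": "servo_tool", "kwargs": {"targets": [[0,0,-0.1,0,15],[0,0,-0.2,0,15],[0,0,-0.3,0,15],[0,0,-0.3,0,15],[0,0,-0.3,0,15]]}}

```text
time_s: 4.88
tcp_pos: [0.6109, -0.3142, 0.0891]
ee_rot: [[-1.0, -0.003, 0.001], [-0.003, 1.0, -0.0], [-0.001, -0.0, -1.0]]
wrist_force: [-0.5, 0.0, -1.4]
gripper_width: 0.278
gripper_force: 30.0
```

Request:
{"fn": "servo_tool", "kwargs": {"targets": [[0,0,-0.03,0,15],[0,0,-0.05,0,15],[0,0,-0.05,0,15],[0,0,-0.05,0,15],[0,0,-0.05,0,15]]}}

```text
time_s: 5.3
tcp_pos: [0.611, -0.3142, 0.0889]
ee_rot: [[-1.0, -0.003, 0.001], [-0.003, 1.0, -0.001], [-0.001, -0.001, -1.0]]
wrist_force: [-2.0, 1.9, 4.5]
gripper_width: 0.28
gripper_force: 30.0
```

Contact is at the expected height: 4.5 N at 88.9 mm. I'll release and rise.

Request:
{"fn": "servo_tool", "kwargs": {"targets": [[0,0,0,0,30],[0,0,0,0,45],[0,0,0,0,60],[0,0,0,0,60],[0,0,0,0,60]]}}

```text
time_s: 5.72
tcp_pos: [0.6106, -0.3141, 0.0867]
ee_rot: [[-1.0, -0.003, -0.0], [-0.003, 1.0, 0.0], [0.0, 0.0, -1.0]]
wrist_force: [0.4, 0.6, 0.3]
gripper_width: 0.562
gripper_force: 0.0
```

Request:
{"fn": "servo_tool", "kwargs": {"targets": [[0,0,0.4,0,60],[0,0,1.0,0,60],[0,0,1.8,0,60],[0,0,2.6,0,60],[0,0,3.2,0,60]]}}

```text
time_s: 6.13
tcp_pos: [0.6113, -0.3145, 0.1863]
ee_rot: [[-1.0, -0.003, 0.003], [-0.003, 1.0, -0.002], [-0.003, -0.002, -1.0]]
wrist_force: [0.0, 0.2, -0.3]
gripper_width: 0.687
gripper_force: 0.0
```

Request:
{"fn": "servo_tool", "kwargs": {"targets": [[-0.2,1.0,0,-0.06,60],[-0.45,2.1,0,-0.12,60],[-0.7,3.2,0,-0.18,60],[-0.95,4.3,0,-0.24,60],[-1.2,5.4,0,-0.27,60]]}}

```text
time_s: 6.55
tcp_pos: [0.5743, -0.1509, 0.1841]
ee_rot: [[-0.964, 0.267, 0.001], [0.267, 0.964, -0.0], [-0.001, 0.0, -1.0]]
wrist_force: [-0.1, 1.1, 1.1]
gripper_width: 0.689
gripper_force: 0.0
```

Request:
{"fn": "servo_tool", "kwargs": {"targets": [[-0.3,1.2,-0.3,0,60],[-0.6,2.4,-0.6,0,60],[-0.9,3.6,-0.9,0,60],[-1.1,4.6,-1.1,0,60],[-1.17,5.05,-1.1,0,60]]}}

```text
time_s: 6.97
tcp_pos: [0.5381, 0.0022, 0.1499]
ee_rot: [[-0.965, 0.261, -0.001], [0.261, 0.965, 0.0], [0.001, -0.0, -1.0]]
wrist_force: [0.4, -0.1, -0.2]
gripper_width: 0.694
gripper_force: 0.0
```

Request:
{"fn": "servo_tool", "kwargs": {"targets": [[0,0,0,0,60],[0,0,0,0,60],[0,0,0,0,60],[0,0,0,0,60],[0,0,0,0,60]]}}

```text
time_s: 7.38
tcp_pos: [0.5398, -0.0015, 0.1503]
ee_rot: [[-0.964, 0.266, 0.0], [0.266, 0.964, 0.0], [-0.0, 0.0, -1.0]]
wrist_force: [0.2, 0.4, 0.1]
gripper_width: 0.689
gripper_force: 0.0
```

```bash
python3 - <<'E'
from station import r
import cv2
from h import *
c=r.capture("wrist");cv2.imwrite("pics/w3.png",c["pixels"][:,:,::-1]);np.savez("w3.npz",**c)
E
```

```text
(no output)
```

View pics/w3.png

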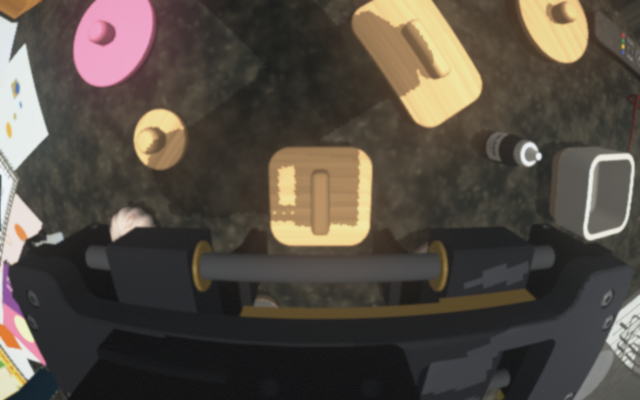

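The square lid is directly below at (320,195), and its bar at u≈320 lies parallel to the pads. Now I descend and grip.

Request:
{"fn": "servo_tool", "kwargs": {"targets": [[0,0,-0.9,0,60],[0,0,-1.8,0,60],[0,0,-2.7,0,60],[0,0,-3.35,0,50],[0,0,-3.63,0,40]]}}

```text
time_s: 7.85
tcp_pos: [0.5378, -0.0017, 0.0383]
ee_rot: [[-0.964, 0.266, -0.005], [0.266, 0.964, -0.001], [0.005, -0.002, -1.0]]
wrist_force: [-3.2, 2.6, 14.8]
gripper_width: 0.609
gripper_force: 10.1
```

Request:
{"fn": "servo_tool", "kwargs": {"targets": [[0,0,0,0,25],[0,0,0,0,5],[0,0,0,0,5],[0,0,0,0,5],[0,0,0,0,5]]}}

```text
time_s: 8.27
tcp_pos: [0.5399, -0.0006, 0.0418]
ee_rot: [[-0.964, 0.264, 0.001], [0.264, 0.964, 0.0], [-0.001, 0.001, -1.0]]
wrist_force: [0.7, 0.5, -0.0]
gripper_width: 0.249
gripper_force: 0.0
```

Request:
{"fn": "servo_tool", "kwargs": {"targets": [[0,0,0,0,5],[0,0,0,0,5],[0,0,0,0,5],[0,0,0,0,5],[0,0,0,0,5]]}}

```text
time_s: 8.68
tcp_pos: [0.5398, -0.0006, 0.0417]
ee_rot: [[-0.965, 0.264, 0.001], [0.264, 0.965, -0.0], [-0.001, 0.0, -1.0]]
wrist_force: [-1.0, -0.3, 5.3]
gripper_width: 0.18
gripper_force: 30.0
```

Request:
{"fn": "servo_tool", "kwargs": {"targets": [[0,0,0.4,0,5],[0,0,1.1,0,5],[0,0.3,2.1,0,5],[0,0.9,3.1,0,5],[0.1,1.8,4.0,0,5]]}}

```text
time_s: 9.1
tcp_pos: [0.5415, 0.0526, 0.1619]
ee_rot: [[-0.964, 0.267, -0.002], [0.267, 0.964, -0.0], [0.002, -0.001, -1.0]]
wrist_force: [0.9, -0.3, -2.0]
gripper_width: 0.179
gripper_force: 30.0
```

Request:
{"fn": "servo_tool", "kwargs": {"targets": [[0.2,1.1,0.1,0.02,5],[0.4,2.2,0.1,0.04,5],[0.6,3.3,0.1,0.06,5],[0.9,4.4,0.1,0.08,5],[1.2,5.5,0.1,0.1,5]]}}

```text
time_s: 9.52
tcp_pos: [0.578, 0.2199, 0.1634]
ee_rot: [[-0.986, 0.165, -0.001], [0.165, 0.986, -0.0], [0.001, -0.0, -1.0]]
wrist_force: [0.6, -0.5, -1.1]
gripper_width: 0.176
gripper_force: 30.0
```

Request:
{"fn": "servo_tool", "kwargs": {"targets": [[0.3,1.0,0,0,5],[0.6,1.9,0,0,5],[0.85,2.6,0,0,5],[1.0,3.0,0,0,5],[1.0,3.07,0,0,5]]}}

```text
time_s: 9.93
tcp_pos: [0.6086, 0.3128, 0.1622]
ee_rot: [[-0.986, 0.165, -0.001], [0.165, 0.986, -0.0], [0.001, -0.001, -1.0]]
wrist_force: [-0.7, 0.2, -1.7]
gripper_width: 0.185
gripper_force: 30.0
```

Request:
{"fn": "servo_tool", "kwargs": {"targets": [[0,0,0,0,5],[0,0,0,0,5],[0,0,0,0,5],[0,0,0,0,5],[0,0,0,0,5]]}}

```text
time_s: 10.35
tcp_pos: [0.6085, 0.3097, 0.1645]
ee_rot: [[-0.986, 0.167, 0.0], [0.167, 0.986, 0.0], [-0.0, 0.0, -1.0]]
wrist_force: [-0.1, -0.6, -0.5]
gripper_width: 0.184
gripper_force: 30.0
```

```bash
python3 - <<'E'
from station import r
import cv2
c=r.capture("wrist");cv2.imwrite("pics/w4.png",c["pixels"][:,:,::-1])
c=r.capture("top")
from h import *
for n,uv,z,k in THINGS:
    if n in("spare","big_pot","obl_pot","big_lid","obl_lid"): print(n,np.round(measure(c,uv,z,k),1))
E
```

```text
big_lid [404.6 310.9 110.9 110.6   1.6]
obl_lid [432.7 124.1 134.4  87.7  19.4]
spare [ 441.4 -136.1   63.6   63.3  -25.8]
big_pot [670.8 107.5 109.9 109.6 -87.8]
obl_pot [ 692.  -122.5  129.4   84.2   -6.1]
```

View pics/w4.png

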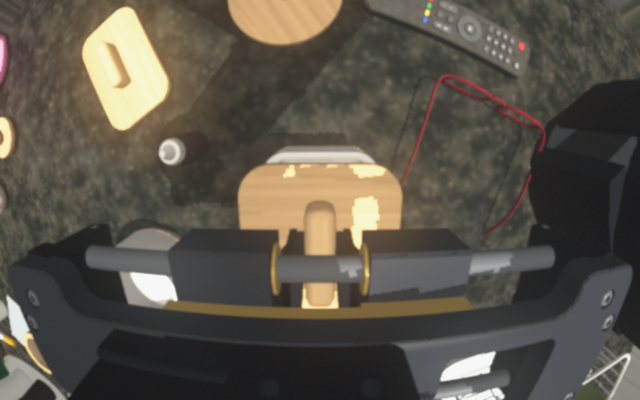

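The square lid is aligned with the pot rim, which shows at (320,155). Nothing else has moved. Lowering.

Request:
{"fn": "servo_tool", "kwargs": {"targets": [[0.03,0.03,-0.5,0,5],[0.03,0.03,-1.0,0,5],[0.03,0.03,-1.4,0,5],[0.03,0.03,-1.65,0,5],[0.03,0.03,-1.85,0,5]]}}

```text
time_s: 10.87
tcp_pos: [0.6092, 0.3111, 0.1075]
ee_rot: [[-0.986, 0.167, -0.001], [0.167, 0.986, -0.001], [0.001, -0.001, -1.0]]
wrist_force: [-0.3, -0.0, -0.9]
gripper_width: 0.181
gripper_force: 30.0
```

Request:
{"fn": "servo_tool", "kwargs": {"targets": [[0,0,-0.1,0,5],[0,0,-0.2,0,5],[0,0,-0.28,0,5],[0,0,-0.32,0,5],[0,0,-0.33,0,5]]}}

```text
time_s: 11.28
tcp_pos: [0.6098, 0.3116, 0.0997]
ee_rot: [[-0.986, 0.166, 0.001], [0.166, 0.986, 0.0], [-0.001, 0.001, -1.0]]
wrist_force: [-1.0, -0.3, 2.6]
gripper_width: 0.182
gripper_force: 30.0
```

Request:
{"fn": "servo_tool", "kwargs": {"targets": [[0,0,0,0,5],[0,0,0,0,5],[0,0,0,0,5],[0,0,0,0,5],[0,0,0,0,5]]}}

```text
time_s: 11.7
tcp_pos: [0.6098, 0.3116, 0.0998]
ee_rot: [[-0.986, 0.166, 0.001], [0.166, 0.986, 0.001], [-0.001, 0.001, -1.0]]
wrist_force: [-2.2, 0.1, 5.6]
gripper_width: 0.177
gripper_force: 30.0
```

Seated, with contact at 99.8 mm. I'll release and go to the big lid.

Request:
{"fn": "servo_tool", "kwargs": {"targets": [[0,0,0,0,20],[0,0,0,0,35],[0,0,0,0,50],[0,0,0,0,60],[0,0,0,0,60]]}}

```text
time_s: 12.12
tcp_pos: [0.6094, 0.3113, 0.0982]
ee_rot: [[-0.986, 0.167, -0.001], [0.167, 0.986, -0.0], [0.0, -0.0, -1.0]]
wrist_force: [0.9, -0.2, -0.2]
gripper_width: 0.447
gripper_force: 0.0
```

Request:
{"fn": "servo_tool", "kwargs": {"targets": [[0,0,0.4,0,60],[0,0,1.0,0,60],[-0.2,0,1.8,0,60],[-0.9,0,2.4,0,60],[-1.9,0,2.5,0,60]]}}

```text
time_s: 12.53
tcp_pos: [0.5554, 0.3126, 0.1783]
ee_rot: [[-0.986, 0.167, 0.008], [0.167, 0.986, 0.005], [-0.007, 0.006, -1.0]]
wrist_force: [1.0, 1.6, -0.5]
gripper_width: 0.682
gripper_force: 0.0
```

Request:
{"fn": "servo_tool", "kwargs": {"targets": [[-1.1,0,0,0,60],[-2.3,0,-0.2,0,60],[-3.5,0,-0.5,0,60],[-4.5,0,-0.9,0,60],[-4.93,0,-1.2,0,60]]}}

```text
time_s: 12.95
tcp_pos: [0.4014, 0.3106, 0.1383]
ee_rot: [[-0.986, 0.165, -0.001], [0.165, 0.986, 0.0], [0.001, 0.0, -1.0]]
wrist_force: [-0.4, 0.3, -0.6]
gripper_width: 0.689
gripper_force: 0.0
```

Request:
{"fn": "servo_tool", "kwargs": {"targets": [[0,0,0,0,60],[0,0,0,0,60],[0,0,0,0,60],[0,0,0,0,60],[0,0,0,0,60]]}}

```text
time_s: 13.37
tcp_pos: [0.4057, 0.3118, 0.1382]
ee_rot: [[-0.986, 0.167, 0.001], [0.167, 0.986, 0.001], [-0.001, 0.001, -1.0]]
wrist_force: [0.5, 0.0, 0.9]
gripper_width: 0.689
gripper_force: 0.0
```

Request:
{"fn": "servo_tool", "kwargs": {"targets": [[-0.03,-0.03,-0.9,0,60],[-0.03,-0.03,-1.8,0,60],[-0.03,-0.03,-2.5,0,60],[-0.03,-0.03,-2.95,0,50],[-0.03,-0.03,-3.2,0,45]]}}

```text
time_s: 13.78
tcp_pos: [0.4038, 0.3096, 0.0398]
ee_rot: [[-0.986, 0.168, -0.002], [0.168, 0.986, -0.002], [0.001, -0.003, -1.0]]
wrist_force: [0.5, -0.2, -0.6]
gripper_width: 0.613
gripper_force: 0.0
```

Request:
{"fn": "servo_tool", "kwargs": {"targets": [[0,0,0,0,30],[0,0,0,0,15],[0,0,0,0,15],[0,0,0,0,15],[0,0,0,0,15]]}}

```text
time_s: 14.2
tcp_pos: [0.4041, 0.311, 0.0428]
ee_rot: [[-0.986, 0.166, 0.001], [0.166, 0.986, 0.002], [-0.001, 0.002, -1.0]]
wrist_force: [0.3, 0.1, 2.0]
gripper_width: 0.28
gripper_force: 30.0
```

Request:
{"fn": "servo_tool", "kwargs": {"targets": [[0,0,0,0,15],[0,0,0,0,15],[0,0,0,0,15],[0,0,0,0,15],[0,0,0,0,15]]}}

```text
time_s: 14.62
tcp_pos: [0.4041, 0.311, 0.0427]
ee_rot: [[-0.986, 0.166, 0.001], [0.166, 0.986, 0.001], [-0.001, 0.001, -1.0]]
wrist_force: [-0.1, -0.5, 6.0]
gripper_width: 0.277
gripper_force: 30.0
```

Request:
{"fn": "servo_tool", "kwargs": {"targets": [[0,0,0.4,0,15],[0,0,1.2,0,15],[0,0,2.2,0,15],[0.3,-0.2,3.2,0,15],[0.9,-0.7,4.1,0,15]]}}

```text
time_s: 15.03
tcp_pos: [0.4298, 0.2902, 0.1662]
ee_rot: [[-0.987, 0.163, -0.0], [0.163, 0.987, 0.001], [0.0, 0.001, -1.0]]
wrist_force: [1.1, 1.4, -1.1]
gripper_width: 0.282
gripper_force: 30.0
```

Request:
{"fn": "servo_tool", "kwargs": {"targets": [[0.9,-0.7,0.3,0,15],[1.8,-1.4,0.3,0,15],[2.7,-2.1,0.3,0,15],[3.6,-2.8,0.3,0,15],[4.5,-3.5,0.3,0,15]]}}

```text
time_s: 15.45
tcp_pos: [0.5662, 0.1833, 0.1733]
ee_rot: [[-0.986, 0.167, -0.001], [0.167, 0.986, 0.0], [0.001, -0.0, -1.0]]
wrist_force: [0.1, 0.5, -0.9]
gripper_width: 0.28
gripper_force: 30.0
```

Request:
{"fn": "servo_tool", "kwargs": {"targets": [[0.9,-0.7,0,0,15],[1.8,-1.4,0,0,15],[2.6,-2.0,0,0,15],[3.2,-2.45,0,0,15],[3.45,-2.58,0,0,15]]}}

```text
time_s: 15.87
tcp_pos: [0.6707, 0.1046, 0.1722]
ee_rot: [[-0.986, 0.17, -0.001], [0.17, 0.986, -0.001], [0.001, -0.001, -1.0]]
wrist_force: [-0.0, -0.2, -2.5]
gripper_width: 0.28
gripper_force: 30.0
```

Request:
{"fn": "servo_tool", "kwargs": {"targets": [[0,0,0,0,15],[0,0,0,0,15],[0,0,0,0,15],[0,0,0,0,15],[0,0,0,0,15]]}}

```text
time_s: 16.28
tcp_pos: [0.6684, 0.1081, 0.1742]
ee_rot: [[-0.986, 0.165, 0.0], [0.165, 0.986, 0.0], [-0.0, 0.0, -1.0]]
wrist_force: [0.4, -0.0, -1.2]
gripper_width: 0.278
gripper_force: 30.0
```

```bash
python3 - <<'E'
from station import r
import cv2
c=r.capture("wrist");cv2.imwrite("pics/w5.png",c["pixels"][:,:,::-1])
E
```

```text
(no output)
```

View pics/w5.png

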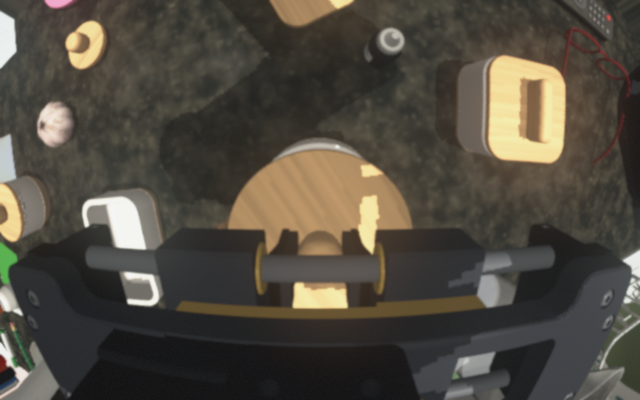

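The big lid is centred over its pot (rim at (320,147)), and the square lid at right and the small lid at left sit flat. Lowering.

Request:
{"fn": "servo_tool", "kwargs": {"targets": [[0.06,0,-0.5,0,15],[0.06,0,-1.0,0,15],[0.06,0,-1.4,0,15],[0.06,0,-1.7,0,15],[0.06,0,-1.88,0,15]]}}

```text
time_s: 16.75
tcp_pos: [0.6702, 0.1071, 0.1158]
ee_rot: [[-0.986, 0.166, -0.002], [0.166, 0.986, -0.001], [0.002, -0.001, -1.0]]
wrist_force: [-0.8, -0.7, -0.5]
gripper_width: 0.279
gripper_force: 30.0
```

Request:
{"fn": "servo_tool", "kwargs": {"targets": [[0,0,-0.1,0,15],[0,0,-0.2,0,15],[0,0,-0.27,0,15],[0,0,-0.31,0,15],[0,0,-0.33,0,15]]}}

```text
time_s: 17.17
tcp_pos: [0.6713, 0.1072, 0.1088]
ee_rot: [[-0.986, 0.166, 0.001], [0.166, 0.986, 0.0], [-0.001, 0.0, -1.0]]
wrist_force: [-2.6, 0.3, 4.4]
gripper_width: 0.281
gripper_force: 30.0
```

Request:
{"fn": "servo_tool", "kwargs": {"targets": [[0,0,0,0,15],[0,0,0,0,15],[0,0,0,0,15],[0,0,0,0,15],[0,0,0,0,15]]}}

```text
time_s: 17.58
tcp_pos: [0.6712, 0.1072, 0.1088]
ee_rot: [[-0.986, 0.166, 0.001], [0.166, 0.986, 0.0], [-0.001, 0.0, -1.0]]
wrist_force: [-2.4, -0.4, 5.3]
gripper_width: 0.28
gripper_force: 30.0
```

Request:
{"fn": "servo_tool", "kwargs": {"targets": [[0,0,0,0,25],[0,0,0,0,35],[0,0,0,0,50],[0,0,0,0,60],[0,0,0,0,60]]}}

```text
time_s: 18.0
tcp_pos: [0.671, 0.1071, 0.107]
ee_rot: [[-0.986, 0.167, -0.0], [0.167, 0.986, -0.0], [0.0, -0.0, -1.0]]
wrist_force: [0.8, 0.2, -0.5]
gripper_width: 0.503
gripper_force: 0.0
```

Request:
{"fn": "servo_tool", "kwargs": {"targets": [[0,0,0.4,0,60],[0,0,1.1,0,60],[-0.3,0,1.9,0,60],[-1.1,0,2.2,0,60],[-2.2,0,2.2,0,60]]}}

```text
time_s: 18.42
tcp_pos: [0.6078, 0.1077, 0.177]
ee_rot: [[-0.986, 0.167, 0.008], [0.167, 0.986, 0.002], [-0.008, 0.003, -1.0]]
wrist_force: [0.1, 0.8, -0.0]
gripper_width: 0.686
gripper_force: 0.0
```

Request:
{"fn": "servo_tool", "kwargs": {"targets": [[-1.2,0.1,0,0.1,60],[-2.4,0.2,-0.2,0.2,60],[-3.5,0.4,-0.5,0.3,60],[-4.5,0.5,-0.8,0.4,60],[-5.3,0.57,-1,0.504,60]]}}

```text
time_s: 18.83
tcp_pos: [0.4438, 0.1239, 0.1437]
ee_rot: [[-0.942, -0.335, 0.0], [-0.335, 0.942, 0.0], [-0.0, 0.0, -1.0]]
wrist_force: [-0.3, 0.5, 0.0]
gripper_width: 0.685
gripper_force: 0.0
```

Request:
{"fn": "servo_tool", "kwargs": {"targets": [[-0.3,0,0,0,60],[-0.45,0,0,0,60],[-0.45,0,0,0,60],[-0.45,0,0,0,60],[-0.45,0,0,0,60]]}}

```text
time_s: 19.25
tcp_pos: [0.434, 0.1247, 0.144]
ee_rot: [[-0.944, -0.329, 0.002], [-0.329, 0.944, 0.001], [-0.002, 0.0, -1.0]]
wrist_force: [0.6, -0.5, 0.3]
gripper_width: 0.693
gripper_force: 0.0
```

```bash
python3 - <<'E'
from station import r
import cv2
c=r.capture("wrist");cv2.imwrite("pics/w6.png",c["pixels"][:,:,::-1])
E
```

```text
(no output)
```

View pics/w6.png

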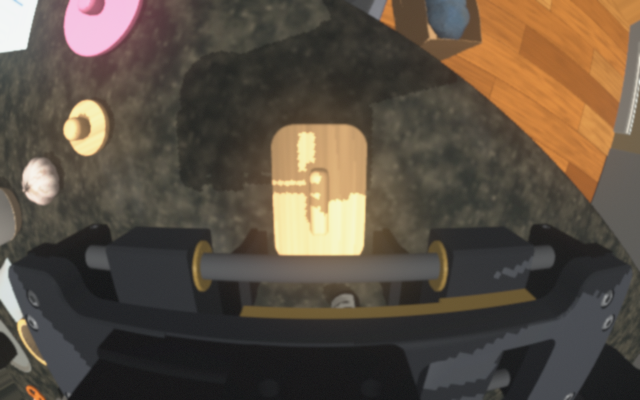

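The oblong lid is square to the gripper, with its bar at (319,200). Descend and grip.

Request:
{"fn": "servo_tool", "kwargs": {"targets": [[-0.04,-0.02,-0.9,0,60],[-0.04,-0.02,-1.8,0,60],[-0.04,-0.02,-2.6,0,60],[-0.04,-0.02,-3.1,0,50],[-0.04,-0.02,-3.37,0,40]]}}

```text
time_s: 19.72
tcp_pos: [0.4311, 0.1229, 0.0402]
ee_rot: [[-0.944, -0.329, -0.003], [-0.329, 0.944, -0.002], [0.004, -0.001, -1.0]]
wrist_force: [0.0, 0.2, -0.0]
gripper_width: 0.606
gripper_force: 0.0
```

Request:
{"fn": "servo_tool", "kwargs": {"targets": [[0,0,0,0,25],[0,0,0,0,5],[0,0,0,0,5],[0,0,0,0,5],[0,0,0,0,5]]}}

```text
time_s: 20.13
tcp_pos: [0.4319, 0.124, 0.0433]
ee_rot: [[-0.944, -0.33, 0.002], [-0.33, 0.944, 0.001], [-0.002, 0.001, -1.0]]
wrist_force: [0.2, 0.5, -0.1]
gripper_width: 0.244
gripper_force: 0.0
```

Request:
{"fn": "servo_tool", "kwargs": {"targets": [[0,0,0,0,5],[0,0,0,0,5],[0,0,0,0,5],[0,0,0,0,5],[0,0,0,0,5]]}}

```text
time_s: 20.55
tcp_pos: [0.4317, 0.1239, 0.0431]
ee_rot: [[-0.944, -0.331, 0.001], [-0.331, 0.944, 0.001], [-0.001, 0.0, -1.0]]
wrist_force: [-1.4, -0.3, 6.5]
gripper_width: 0.178
gripper_force: 30.0
```

Request:
{"fn": "servo_tool", "kwargs": {"targets": [[0,0,0.4,0,5],[0,0,1.2,0,5],[0,0,2.2,0,5],[0.2,-0.2,3.1,0,5],[0.7,-0.7,3.9,0,5]]}}

```text
time_s: 20.97
tcp_pos: [0.4512, 0.103, 0.1608]
ee_rot: [[-0.943, -0.333, -0.0], [-0.333, 0.943, 0.001], [0.0, 0.001, -1.0]]
wrist_force: [-0.1, 0.9, -1.8]
gripper_width: 0.181
gripper_force: 30.0
```

Request:
{"fn": "servo_tool", "kwargs": {"targets": [[0.8,-0.8,0.1,-0.09,5],[1.6,-1.6,0.1,-0.18,5],[2.4,-2.4,0.1,-0.27,5],[3.2,-3.2,0.1,-0.36,5],[4.0,-4.0,0.1,-0.44,5]]}}

```text
time_s: 21.38
tcp_pos: [0.5726, -0.0187, 0.1617]
ee_rot: [[-0.994, 0.108, -0.001], [0.108, 0.994, 0.0], [0.001, 0.0, -1.0]]
wrist_force: [0.4, 0.4, -1.7]
gripper_width: 0.177
gripper_force: 30.0
```

Request:
{"fn": "servo_tool", "kwargs": {"targets": [[0.8,-0.8,0,0,5],[1.7,-1.6,0,0,5],[2.6,-2.4,0,0,5],[3.4,-3.1,0,0,5],[3.93,-3.5,0,0,5]]}}

```text
time_s: 21.8
tcp_pos: [0.6913, -0.1249, 0.1607]
ee_rot: [[-0.994, 0.105, -0.001], [0.105, 0.994, -0.0], [0.001, -0.0, -1.0]]
wrist_force: [-0.4, -0.1, -1.7]
gripper_width: 0.181
gripper_force: 30.0
```

Request:
{"fn": "servo_tool", "kwargs": {"targets": [[0,0,0,0,5],[0,0,0,0,5],[0,0,0,0,5],[0,0,0,0,5],[0,0,0,0,5]]}}

```text
time_s: 22.22
tcp_pos: [0.6895, -0.1215, 0.1627]
ee_rot: [[-0.995, 0.102, -0.0], [0.102, 0.995, 0.0], [0.0, 0.0, -1.0]]
wrist_force: [-0.2, -0.8, -1.2]
gripper_width: 0.177
gripper_force: 30.0
```

```bash
python3 - <<'E'
from station import r
import cv2
c=r.capture("wrist");cv2.imwrite("pics/w7.png",c["pixels"][:,:,::-1])
E
```

```text
(no output)
```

View pics/w7.png

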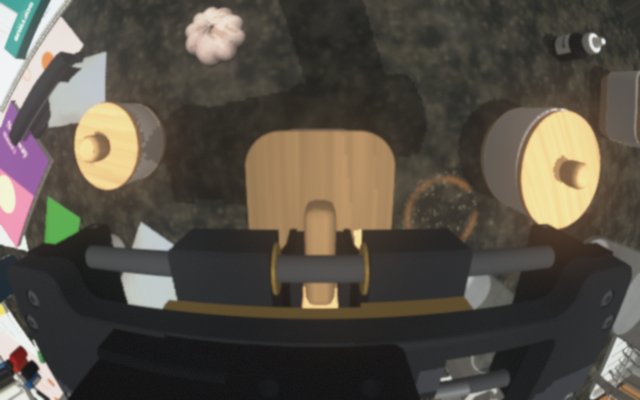

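The oblong lid is held level and hides its pot, as expected since its near edge is right below the camera. The small and big lids sit flat on their pots. Lowering at the measured pot centre.

Request:
{"fn": "servo_tool", "kwargs": {"targets": [[0.05,-0.03,-0.6,0,5],[0.05,-0.03,-1.2,0,5],[0.05,-0.03,-1.75,0,5],[0.05,-0.03,-2.1,0,5],[0.05,-0.03,-2.3,0,5]]}}

```text
time_s: 22.68
tcp_pos: [0.6907, -0.1228, 0.0919]
ee_rot: [[-0.995, 0.103, -0.002], [0.103, 0.995, 0.0], [0.002, -0.0, -1.0]]
wrist_force: [-0.3, 0.3, -1.3]
gripper_width: 0.187
gripper_force: 30.0
```

Request:
{"fn": "servo_tool", "kwargs": {"targets": [[0,0,-0.1,0,5],[0,0,-0.2,0,5],[0,0,-0.27,0,5],[0,0,-0.3,0,5],[0,0,-0.32,0,5]]}}

```text
time_s: 23.1
tcp_pos: [0.6922, -0.1233, 0.0853]
ee_rot: [[-0.995, 0.103, 0.002], [0.103, 0.995, -0.0], [-0.002, -0.0, -1.0]]
wrist_force: [-2.2, 1.6, 4.6]
gripper_width: 0.181
gripper_force: 30.0
```

Request:
{"fn": "servo_tool", "kwargs": {"targets": [[0,0,0,0,5],[0,0,0,0,5],[0,0,0,0,5],[0,0,0,0,5],[0,0,0,0,5]]}}

```text
time_s: 23.52
tcp_pos: [0.6922, -0.1233, 0.0852]
ee_rot: [[-0.995, 0.103, 0.002], [0.103, 0.995, -0.0], [-0.002, -0.0, -1.0]]
wrist_force: [-1.7, 1.1, 5.8]
gripper_width: 0.18
gripper_force: 30.0
```

Seated at 85.2 mm (85.1 expected). I'll release, rise and back off for a check.

Request:
{"fn": "servo_tool", "kwargs": {"targets": [[0,0,0,0,15],[0,0,0,0,30],[0,0,0,0,45],[0,0,0,0,50],[0,0,0,0,50]]}}

```text
time_s: 23.93
tcp_pos: [0.6915, -0.1234, 0.0832]
ee_rot: [[-0.995, 0.103, -0.001], [0.103, 0.995, -0.0], [0.001, -0.0, -1.0]]
wrist_force: [-0.0, -0.9, 0.5]
gripper_width: 0.405
gripper_force: 0.0
```

Request:
{"fn": "servo_tool", "kwargs": {"targets": [[0,0,0.4,0,50],[0,0,1.0,0,50],[0,0,1.9,0,50],[0,0,2.9,0,50],[0,0,3.9,0,50]]}}

```text
time_s: 24.35
tcp_pos: [0.6915, -0.1235, 0.2025]
ee_rot: [[-0.995, 0.103, -0.0], [0.103, 0.995, -0.0], [0.0, -0.0, -1.0]]
wrist_force: [0.3, -0.1, 0.5]
gripper_width: 0.57
gripper_force: 0.0
```

Request:
{"fn": "servo_tool", "kwargs": {"targets": [[-1.2,0,0.2,0,50],[-2.4,0,0.4,0,50],[-3.6,0,0.6,0,50],[-4.8,0,0.8,0,50],[-6,0,1,0,50]]}}

```text
time_s: 24.77
tcp_pos: [0.51, -0.1234, 0.2317]
ee_rot: [[-0.995, 0.103, 0.001], [0.103, 0.995, -0.0], [-0.001, -0.0, -1.0]]
wrist_force: [0.0, 0.5, 0.1]
gripper_width: 0.578
gripper_force: 0.0
```

Request:
{"fn": "servo_tool", "kwargs": {"targets": [[-0.8,-0.5,0,0,50],[-1.5,-1,0,0,50],[-2,-1.5,0,0,50],[-2,-1.5,0,0,50],[-2,-1.5,0,0,50]]}}

```text
time_s: 25.18
tcp_pos: [0.4514, -0.1688, 0.2319]
ee_rot: [[-0.995, 0.104, 0.002], [0.104, 0.995, -0.0], [-0.002, -0.0, -1.0]]
wrist_force: [0.4, 1.0, 0.4]
gripper_width: 0.576
gripper_force: 0.0
```

```bash
python3 - <<'E'
from station import r
import cv2
from h import *
c=r.capture("top");cv2.imwrite("pics/t9.png",c["pixels"][:,:,::-1])
im=cv2.resize(r.capture("scene")["pixels"][:,:,::-1][90:290,100:460],None,fx=2.2,fy=2.2);cv2.imwrite("pics/s9.png",im)
for n,uv,z in(("sq",(200,148),.079),("big",(274,129),.087),("obl",(359,125),.063),("small",(428,156),.069),("spare",(361,216),.021)): print(n,np.round(measure(c,uv,z,"lid"),1))
E
```

```text
sq [610.  311.3  99.7  99.6  -9.5]
big [672.7 107.6 116.2 114.4   2. ]
obl [ 692.1 -122.1  136.1   89.    -6. ]
small [ 591.3 -291.3  144.7   81.3  -44.5]
spare [ 428.1 -133.4   59.5   33.7  -87.2]
```

View pics/t9.png

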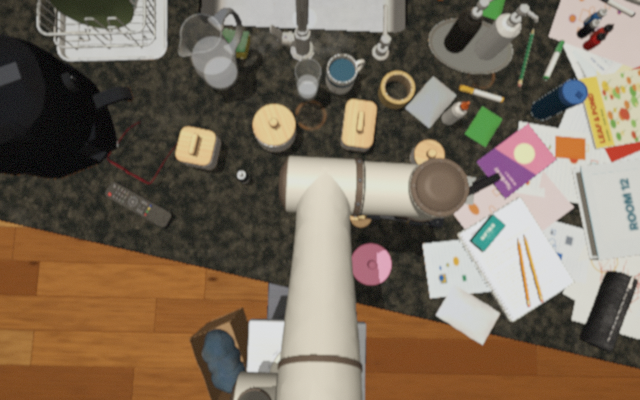

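View pics/s9.png

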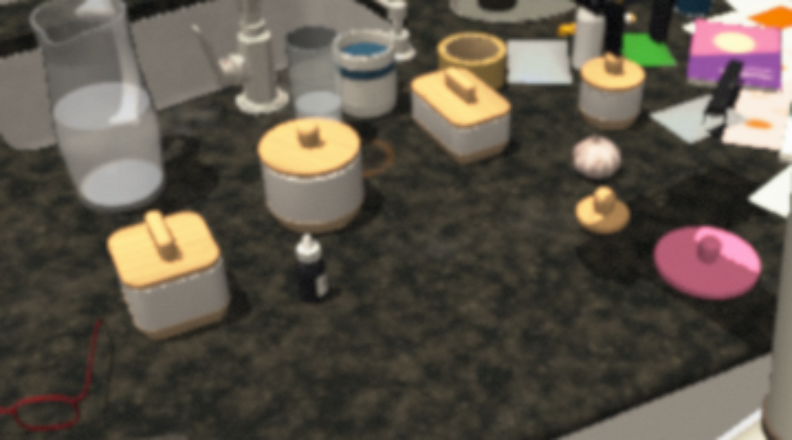

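The top view is partly hidden by the arm around the small and spare lids. The scene crop shows all four lids flat on their pots: square (165,250), big (310,150), oblong (460,100) and small (612,75). The spare lid at (603,212) is in place. Everything is clear of the robot, so I'm handing in.

```bash
python3 -c "
from station import r
print(r.finish_job())"
```

```text
the job is handed in; nothing more can be done
None
```

All four lids are back on their own pots, set down onto the rims at the expected heights, and the spare lid was left where it lay; the job is handed in at about 25 s (no verdict was returned).

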